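# Test the latching stop button of a cell tester

### The arm

A 6-joint arm with a two-finger parallel gripper is mounted at the origin on the work surface. World frame = base frame: x ahead of the robot, y to its left, z up, the work surface at z = 0. Lengths are in m, angles in rad, forces in N, time in s.
With the tool pointing down it reaches from about 0.35 to 0.8 m from the base axis. Payload 7.3 kg.
Tool frame: the origin (TCP) lies on the mounting face of the last link; the fingertips stand 173 mm ahead of it and the grasp point (between the pads) lies 155 mm ahead of it (arm.finger_overhang is the distance from the TCP to the fingertips, in m); z points along the fingers, y is the direction in which the jaws open and shut (so a half turn about z gives the same grasp; the last joint's range is limited). The gripper opens to 85 mm and grips with 20 to 120 N. Pads are 22 mm wide; open, the fingers measure 114 mm over their backs; the gripper's body (76 mm by 85 mm) begins 54 mm behind the grasp point. The pads swing forward as they close: fully open they stand 13 mm farther back than shut.
Start: joints at [0.995, 0.342, 1.524, -0, 1.275, -0.146], TCP at [0.219, 0.477, 0.405] pointing down, gripper open.
Joint ranges: [-2.53, 2.53], [-0.77, 2.02], [0.04, 2.7], [-1, 4.14], [0.28, 2.66], [-3.11, 3.11]. Speed limits (rad/s): [2.57, 2.57, 3.14, 3.14, 3.14, 3.14].

### API

Orientations are given as a unit quaternion [w, x, y, z].
In Python, from workcell import arm gives the robot as it stands.
- The arm moves only by the tool jog_arm, never from a script. Its argument "increments" is a list of rows, each a list of 7 numbers: the shift along the tool's x, y, z in units of 50 cm (1.0 is 50 cm), then the turn, a rotation vector about the tool's x, y, z in units of 60 degrees (1.0 is 60 degrees), then the opening, from 0 (shut) to 1 (fully open). A call has 1 to 20 rows; each row is the pose to reach, as a shift and turn from the pose commanded when the call began, along the tool's axes at that moment; what a row does not reach only later rows make up. A row lasts 1/10 s, in which the tool goes at most 50 mm and 8.59 degrees, less where a joint would pass 70% of its speed; a pose out of reach is approached as far as the arm can. A call with a number of a shift or a turn outside -1 to 1 is refused whole. A call with a gripper value outside its range is refused whole. The fingers move at their own pace and stop on an object; the grip force is fixed at half the most. Time passes only in rows, so rows that repeat a pose let the fingers close. It gives the time, the measured TCP pose, the force and the opening at its end, in the units of the state.
- arm.observe(): the state, without advancing time (a new reading comes with each control period).
- arm.get_image(name): name is "scene" or "top"; returns (picture, depth): 384x512x3 uint8, red, green, blue; 384x512 float32, m along the optical axis (not along the pixel's ray), 0 where there is no reading.
- arm.camera_info(name): a dict with "fovy" (degrees; the focal length in pixels is half the picture's height over the tangent of half this angle, whatever the lens; pixels are square), "cx", "cy" (the principal point, pixels), "rvec" (rotation vector, rad) and "tvec" (3), from world to camera coordinates, as OpenCV has them. Camera axes: x right, y down, z forward; pixel columns grow to the right and rows downward; lengths in m; the calibration is good to about 2 mm. A picture is of the moment at which its call begins. camera_info takes no time and is no camera call.
- arm.job_done(): hands the job in, once; it reports no verdict.
The state is a dict: "t": time; "q": joint angles; "joint_velocities": joint speeds; "joint_torque": joint torques, N m; "tool_pos": TCP position; "tcp_rot": TCP orientation; "force": force on the tool from outside, world axes, zero at the start; "wrist_torque": the same for the moment, N m; "gripper_width": opening from 0.0 (shut) to 1.0 (fully open).
Only numpy, scipy, OpenCV 4.12 (cv2) and the standard library are available. Lean on these libraries where they do the work, as an engineer would, in place of code of your own. Each camera call takes 0.05 s, during which the arm holds its last target.

### The job

Test the stop button on the grey control box: with the fingertips press the big winged mushroom head down until it latches, and let go so that it stays down by itself. Then push a wing round clockwise (seen from above) until the latch lets go, and leave the head to spring back up and straight. Touch it gently and do not grip it, leave the small start button unpressed, and do not disturb the things lying around the box.

Things in the scene. Friction and masses are not known exactly. Their poses are not given: they have to be found in the camera images.
- station: grey steel control box, bolted down, 130 (its x) x 220 (its y) x 60 mm high, upright, turned about the vertical by up to 0.7 rad; origin at the centre of its underside on the table. On its flat top stand the winged mushroom stop head (axis at x 0, y +40 mm) and the small round start button (axis at x 0, y -70 mm).
- stop_top (a point): centre of the top of the black mushroom stop head, on its upright axis; 42 mm above the box's top (102 mm above the table) when up. The head is a dome 60 mm across, 18 mm thick, flat over 24 mm at the top, with 24 mm free between its underside and the box; below it a neck 30 mm across in a collar 48 mm across, 8 mm high. Two opposite wings stick out of its rim along the box's x axis
- wing_near (a point): top edge of the wing on the box's -x (robot's) side, 48 mm from the head's axis, 2 mm below stop_top, mid-thickness; moves with the head. Each wing is 12 mm thick, 15 mm high (from 2 to 17 mm below stop_top) and ends 55 mm from the axis, 25 mm beyond the rim. Pushed clockwise, this wing moves towards the box's +y
- wing_far (a point): the same point on the opposite wing, on the box's +x side. Pushed clockwise, this wing moves towards the box's -y.
- stop_stem (a joint): how far the stop head is pressed in, m: 0 up, about 0.008 latched down, 0.013 the bottom stop. The latch catches once it is pressed to about 0.009 (pressing to 0.010 to 0.012 is safe); this takes about 6 to 8 N straight down, rising with depth. Latched, it springs back to 0 only when the head is turned.
- stop_head (a joint): how far the stop head is turned clockwise seen from above, rad: 0 straight (held there by a spring), stop at 0.7. Latched, it lets go at about 0.3 to 0.36 rad, where the head jumps up. Turning takes about 0.03 to 0.08 Nm, that is 1 to 2 N on a wing; let go, it turns back to 0 by itself.
- start (a joint): how far the small grey start button is pressed in, m: 0 up, 0.006 fully in. A round flat button 26 mm across in a collar 42 mm across, standing 22 mm above the box's top. Leave it alone.
- cell: bystander: a blue battery cell standing upright, 18 mm across, 65 mm high, 90 to 116 mm from the stop head's axis on the box's -x side; origin at the centre of its underside
- mouse: bystander: a black computer mouse, 105 x 60 x 34 mm, on the box's -y side; origin at the centre of its underside
- driver: bystander: a screwdriver lying on the box's +y side; origin near its middle, on the table
- clipcup: bystander: an open metal cup, 72 mm across, 60 mm high, beyond the box on its +x side; origin at the centre of its underside

How it is judged:
By the outcome, as a careful person would: the job done as asked, in the order asked, and still so for the second after the job is handed in, with the robot touching nothing.
It also fails if it takes over 45 s, if anything falls off the work surface, if the arm or the gripper's body presses on something with over 40 N, if the wrist force passes 120 N, or if a joint passes its speed limit or range.

## Working session

There is one attempt and no reset: what is moved stays moved. The work goes in short steps, Python scripts to look and compute and a tool call to move; the robot and the scene stay as the last step left them, time stands still between calls to the robot, and variables do not carry over. Pictures are saved under pics/ and viewed, and the job is handed in when it is done.

Besides the shell and the picture viewer there is one more tool, called after ">>>" in YAML: its name, and indented under it one key for each argument. jog_arm: Moves the arm, as the interface text tells. Shifts and turns lie within -1 to 1; 1 stands for 50 cm of shift or 60 degrees of turn. Its arguments: {"type":"object","properties":{"increments":{"type":"array","items":{"type":"array","items":{"type":"number"}}}},"required":["increments"]}

```bash
mkdir -p pics; cat > h.py <<'E'
import numpy as np, cv2
from workcell import arm
def cam(n):
    c=arm.camera_info(n); f=192/np.tan(np.radians(c["fovy"])/2)
    R=cv2.Rodrigues(np.array(c["rvec"],float))[0]; return f,c["cx"],c["cy"],R,np.array(c["tvec"],float)
def px2w(n,u,v,d):
    f,cx,cy,R,t=cam(n); p=np.array([(u-cx)/f*d,(v-cy)/f*d,d]); return R.T@(p-t)
def cloud(n,d):
    f,cx,cy,R,t=cam(n); v,u=np.mgrid[0:d.shape[0],0:d.shape[1]]
    p=np.stack([(u-cx)/f*d,(v-cy)/f*d,d],-1); return (p-t)@R
def w2px(n,P):
    f,cx,cy,R,t=cam(n); p=R@np.array(P)+t; return f*p[0]/p[2]+cx,f*p[1]/p[2]+cy
E
python3 - <<'E'
from h import *
for n in("scene","top"):
    im,d=arm.get_image(n); np.savez(f"pics/{n}0.npz",im=im,d=d)
    cv2.imwrite(f"pics/{n}0.png",cv2.resize(im[:,:,::-1],None,fx=1.5,fy=1.5))
    print(n,arm.camera_info(n))
print(arm.observe(), arm.finger_overhang)
E
```

```text
scene {'fovy': 42.42456571466867, 'cx': 253.44490851656647, 'cy': 195.70533233961183, 'rvec': array([ 1.97200289,  1.75521833, -0.52157967]), 'tvec': array([-0.17140446, -0.40309929,  1.48592393])}
top {'fovy': 49.30830794038161, 'cx': 248.4407159364979, 'cy': 196.15395147061255, 'rvec': array([ 2.16853129, -2.18816764,  0.09918914]), 'tvec': array([0.09286087, 0.60009712, 1.13581123])}
{'t': 0.1, 'q': array([ 9.95005612e-01,  3.42664363e-01,  1.52492429e+00,  7.53347502e-06,
        1.27540482e+00, -1.46014161e-01]), 'joint_velocities': array([ 0.00055089, -0.00200952, -0.00256476, -0.00097808, -0.00162956,
       -0.00099102]), 'joint_torque': array([ 1.35780218e-03, -4.34443688e+01, -2.46490949e+01, -2.57693237e-04,
        4.64948360e-03, -1.97948862e-05]), 'tool_pos': array([0.2186704 , 0.47716126, 0.40408844]), 'tcp_rot': array([-2.50698101e-04,  2.13239298e-01,  9.76999750e-01, -6.54015073e-04]), 'force': array([-0.64133467, -0.56732423,  0.49823255]), 'wrist_torque': array([-0.0086758 ,  0.00193998,  0.00547006]), 'gripper_width': 1.0003389458133458} 0.1734
```

View pics/top0.png

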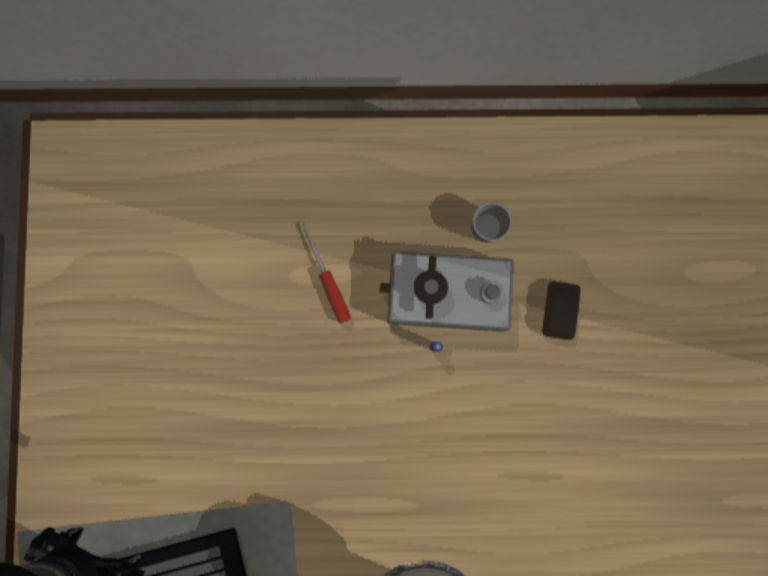

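View pics/scene0.png

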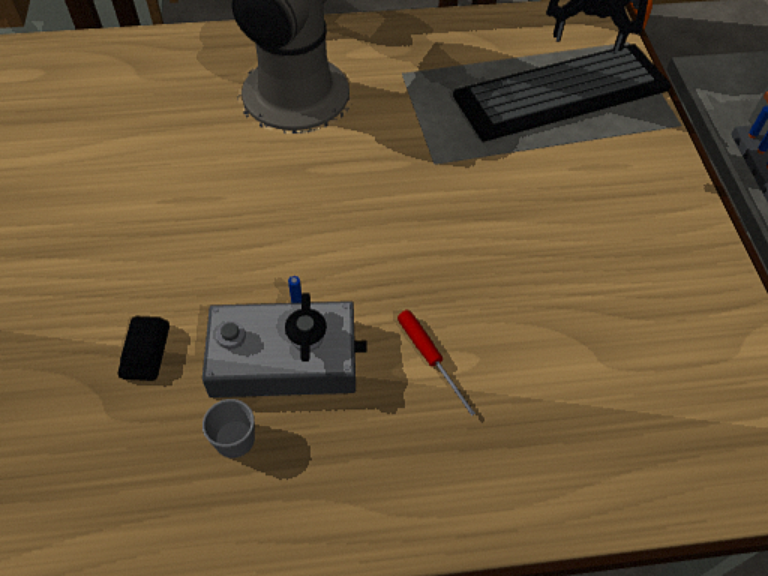

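The top view shows the stop head at about (431,287), with its wings vertical in the picture, the start button at (491,292) and the cell at (436,347). The cup is at (491,222), the mouse at (562,310) and the driver at (325,275). Next I'll measure them using depth.

```bash
python3 - <<'E'
from h import *
for n in("top","scene"):
    z=np.load(f"pics/{n}0.npz"); d=z["d"]; im=z["im"]; P=cloud(n,d); 
    # head top
    X=P.reshape(-1,3)[d.ravel()>0]
    near=(X[:,0]>.4)&(X[:,0]<.9)&(abs(X[:,1])<.4)
    X=X[near]
    print(n,"table z",np.median(X[:,2]))
    T=X[(abs(X[:,2]-.06)<.006)]
    b=cv2.minAreaRect(T[:,:2].astype(np.float32)); print("boxtop",len(T),np.median(T[:,2]),b, cv2.boxPoints(b))
    H=X[(X[:,2]>.085)&(X[:,2]<.115)]
    print("head",len(H),H.max(0),H.min(0),H.mean(0), cv2.minAreaRect(H[:,:2].astype(np.float32)))
    c=X[(X[:,2]>.097)&(X[:,2]<.115)]; print("headtop",len(c),c.mean(0))
z=np.load("pics/top0.npz"); im=z["im"]
cv2.imwrite("pics/topc.png",cv2.resize(im[140:260,190:400,::-1],None,fx=3.8,fy=3.8,interpolation=cv2.INTER_CUBIC))
E
```

```text
top table z 0.0012618647634238035
boxtop 3257 0.061440407478173684 ((0.6300935745239258, -0.052952587604522705), (0.2218189388513565, 0.27092868089675903), 88.65669250488281) [[ 0.4920664  -0.16065589]
 [ 0.7629206  -0.16700727]
 [ 0.76812077  0.05475071]
 [ 0.49726653  0.06110209]]
head 580 [0.6611929  0.01586505 0.11179663] [ 0.55239271 -0.13457004  0.08563122] [ 0.60475219 -0.02685574  0.09928238] ((0.6192270517349243, -0.05340617895126343), (0.10412868857383728, 0.1433022916316986), 16.701868057250977)
headtop 446 [ 0.60622515 -0.01292902  0.1012907 ]
scene table z 0.00040787129024785713
boxtop 4408 0.06057616482925332 ((0.6324781775474548, -0.053669288754463196), (0.22004246711730957, 0.2754383981227875), 85.99972534179688) [[ 0.48741928 -0.15381502]
 [ 0.7621866  -0.17302994]
 [ 0.7775371   0.04647644]
 [ 0.50276977  0.06569137]]
head 768 [0.66244901 0.0180518  0.10715239] [ 0.55360752 -0.13334288  0.08539136] [ 0.6104584  -0.02564057  0.09793324] ((0.5899906158447266, -0.049576468765735626), (0.14353950321674347, 0.10317616164684296), 64.27545166015625)
headtop 524 [ 0.60889416 -0.01131147  0.10055682]
```

View pics/topc.png

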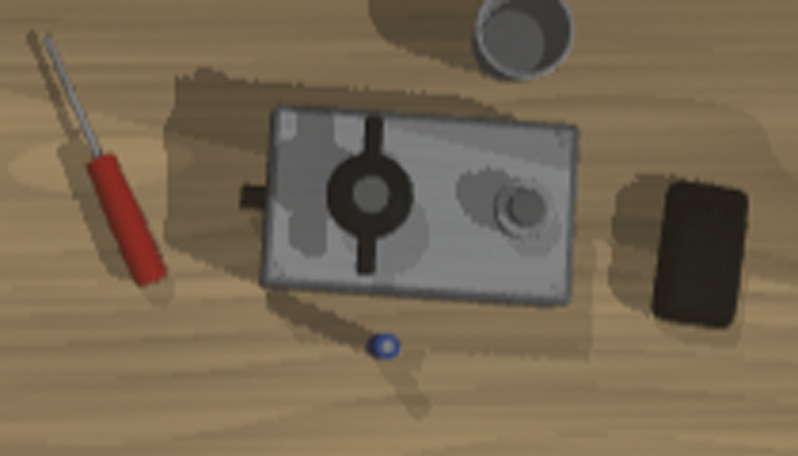

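The enlarged crop shows the head centre at (371,194), its wing tips at (374,118) and (367,274), and the start button at (525,208). The box corners are at (274,108), (577,127), (568,304) and (262,287).

```bash
python3 - <<'E'
from h import *
def ray(n,u,v,zz):
    f,cx,cy,R,t=cam(n); C=-R.T@t; r=R.T@np.array([(u-cx)/f,(v-cy)/f,1]); return C+r*(zz-C[2])/r[2]
c2=lambda u,v:(190+(u+.5)/3.8-.5,140+(v+.5)/3.8-.5)
pts={k:ray("top",*c2(u,v),z)[:2] for k,u,v,z in [("head",371,194,.102),("wfar",374,118,.1),("wnear",367,274,.1),("start",525,208,.082),("c1",274,108,.06),("c2",577,127,.06),("c3",568,304,.06),("c4",262,287,.06),("cell",385,346,.065)]}
for k,p in pts.items(): print(k,p.round(4))
for a,b in (("start","head"),("c2","c1"),("c3","c4")):
    v=pts[b]-pts[a]; print("yaw",np.arctan2(-v[0],v[1]),np.linalg.norm(v))
for a,b in (("c4","c1"),("c3","c2"),("wnear","wfar")):
    v=pts[b]-pts[a]; print("yawx",np.arctan2(v[1],v[0]),np.linalg.norm(v))
print("centre",sum(pts[k] for k in("c1","c2","c3","c4"))/4)
for n in("top","scene"):
    z=np.load(f"pics/{n}0.npz"); P=cloud(n,z["d"]).reshape(-1,3)
    r=np.hypot(P[:,0]-.608,P[:,1]+.012)
    H=P[(r<.075)&(P[:,2]>.088)&(P[:,2]<.112)]
    m=cv2.minAreaRect(H[:,:2].astype(np.float32)); e=np.linalg.eigh(np.cov(H[:,:2].T))[1][:,1]
    print(n,len(H),m,"pca",np.arctan(e[1]/e[0]),"mean",H.mean(0))
    r=np.hypot(P[:,0]-H[:,0].mean(),P[:,1]-H[:,1].mean()); print("topz",np.median(P[r<.01,2]))
    im=z["im"].reshape(-1,3).astype(int); B=P[(im[:,2]>im[:,0]+30)&(P[:,2]>.03)&(P[:,2]<.08)&(P[:,0]<.6)&(P[:,0]>.4)]
    print("cell",len(B),B.mean(0),B.max(0),B.min(0))
    G=P[(abs(P[:,2]-.06)<.004)&(abs(P[:,0]-.61)<.085)&(abs(P[:,1]+.05)<.14)]
    print("box",cv2.minAreaRect(G[:,:2].astype(np.float32)))
E
```

```text
head [ 0.6076 -0.0133]
wfar [ 0.6604 -0.0165]
wnear [ 0.553  -0.0098]
start [ 0.5989 -0.1223]
c1 [0.6741 0.0508]
c2 [ 0.6586 -0.1652]
c3 [ 0.5325 -0.1553]
c4 [0.5465 0.0608]
cell [ 0.5041 -0.0249]
yaw -0.08001152364951483 0.10939207914409055
yaw -0.0719023197288866 0.21660428957489028
yaw -0.06451237632818942 0.2165306540687506
yawx -0.07821348180326647 0.12806285228037442
yawx -0.07892234408325481 0.12646328324369646
yawx -0.06185216328784791 0.10756596259970451
centre [ 0.60291891 -0.05221164]
top 504 ((0.6063497066497803, -0.012708276510238647), (0.05851641669869423, 0.09975813329219818), 58.38835906982422) pca -0.08580563831112692 mean [ 0.6057814  -0.01248366  0.10058535]
topz 0.10364542014115466
cell 23 [ 0.50429248 -0.02567758  0.06414629] [ 0.51125712 -0.01970332  0.06826416] [ 0.49789136 -0.03335924  0.06074315]
box ((0.619575023651123, -0.054137296974658966), (0.2200392186641693, 0.16213244199752808), 85.78160095214844)
scene 658 ((0.6074451804161072, -0.011566564440727234), (0.09819715470075607, 0.059668052941560745), 24.087902069091797) pca -0.07710406970564905 mean [ 0.61144857 -0.01133712  0.0993167 ]
topz 0.10204704973180045
cell 83 [ 0.5084679  -0.02497354  0.05321602] [ 0.51460771 -0.0166897   0.06750092] [ 0.4968543  -0.03359691  0.03183105]
box ((0.619179904460907, -0.052557364106178284), (0.21967943012714386, 0.16219207644462585), 85.99972534179688)
```

```bash
cat >> h.py <<'E'
from scipy.spatial.transform import Rotation as Ro
def goal(tip,yaw):  # tip world; tool y along box y, tool x = -box x, z down
    s=arm.observe(); q=s["tcp_rot"]; R0=Ro.from_quat([q[1],q[2],q[3],q[0]])
    c,sn=np.cos(yaw),np.sin(yaw)
    R1=Ro.from_matrix(np.array([[-c,-sn,0],[-sn,c,0],[0,0,-1]]).T.T)
    p=np.array(tip)+[0,0,arm.finger_overhang]
    d=R0.inv().apply(p-s["tool_pos"])/.5; w=(R0.inv()*R1).as_rotvec()/np.radians(60)
    print("t",s["t"],"pos",s["tool_pos"].round(4),"F",s["force"].round(2),"row",d.round(4),w.round(4))
E
python3 -c "
from h import *
goal([.607,-.0125,.15],-.073)"
```

```text
t 0.1 pos [0.2187 0.4772 0.4041] F [-0.64 -0.57  0.5 ] row [-1.1141 -0.5664  0.1619] [-0.0013 -0.0004 -0.3407]
```

>>> jog_arm:
  increments:
    - [-0.8,-0.41,0.08,0,0,-0.34,0]
    - [-0.8,-0.41,0.08,0,0,-0.34,0]
    - [-0.8,-0.41,0.08,0,0,-0.34,0]
    - [-0.8,-0.41,0.08,0,0,-0.34,0]
    - [-0.8,-0.41,0.08,0,0,-0.34,0]
    - [-0.8,-0.41,0.08,0,0,-0.34,0]
    - [-0.8,-0.41,0.08,0,0,-0.34,0]
    - [-0.8,-0.41,0.08,0,0,-0.34,0]
    - [-0.8,-0.41,0.08,0,0,-0.34,0]
    - [-0.8,-0.41,0.08,0,0,-0.34,0]
    - [-0.8,-0.41,0.08,0,0,-0.34,0]
    - [-0.8,-0.41,0.08,0,0,-0.34,0]
    - [-0.8,-0.41,0.08,0,0,-0.34,0]

```text
t: 1.4
tool_pos: [0.496, 0.1256, 0.3648]
tcp_rot: [-0.0, 0.036, 0.999, 0.0]
force: [0.5, 0.6, -1.1]
gripper_width: 0.006
```

```bash
python3 -c "
from h import *
goal([.607,-.0125,.15],-.073)"
```

```text
t 1.4 pos [0.496  0.1256 0.3648] F [ 0.47  0.61 -1.07] row [-0.2413 -0.2596  0.0827] [ 0.0004 -0.0004  0.0011]
```

>>> jog_arm:
  increments:
    - [-0.241,-0.26,0.08,0,0,0.001,0]
    - [-0.241,-0.26,0.08,0,0,0.001,0]
    - [-0.241,-0.26,0.08,0,0,0.001,0]
    - [-0.241,-0.26,0.08,0,0,0.001,0]
    - [-0.241,-0.26,0.08,0,0,0.001,0]
    - [-0.241,-0.26,0.08,0,0,0.001,0]
    - [-0.241,-0.26,0.08,0,0,0.001,0]
    - [-0.241,-0.26,0.08,0,0,0.001,0]

```text
t: 2.2
tool_pos: [0.607, -0.0126, 0.3255]
tcp_rot: [0.0, 0.036, 0.999, 0.0]
force: [0.2, 0.1, -0.2]
gripper_width: -0.001
```

```bash
python3 - <<'E'
from h import *
im,d=arm.get_image("scene"); cv2.imwrite("pics/s1.png",cv2.resize(im[100:300,100:350,::-1],None,fx=3,fy=3,interpolation=cv2.INTER_CUBIC))
im,d=arm.get_image("top"); cv2.imwrite("pics/t1.png",cv2.resize(im[120:280,190:400,::-1],None,fx=3.8,fy=3.8,interpolation=cv2.INTER_CUBIC))
goal([.607,-.0125,.105],-.073)
E
```

```text
t 2.3 pos [ 0.6072 -0.0131  0.3254] F [ 0.89 -0.19  1.01] row [0.0005 0.0012 0.0939] [ 0.0001  0.0007 -0.0002]
```

View pics/s1.png

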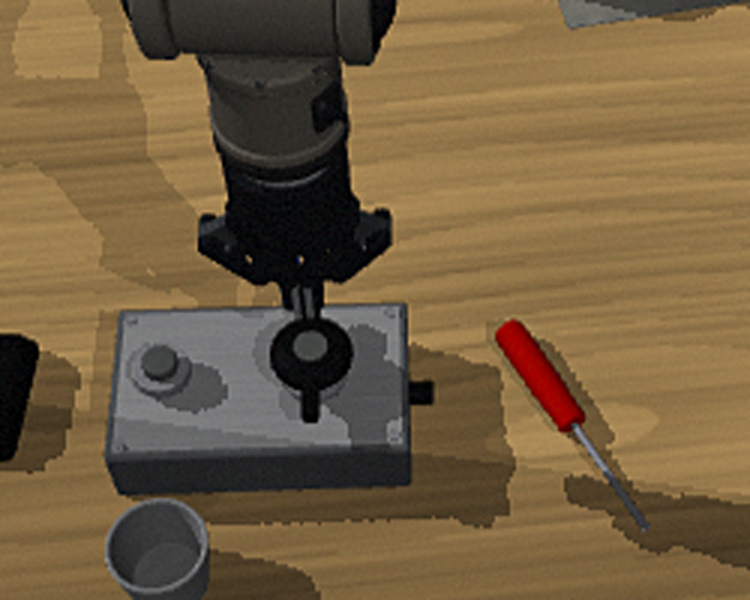

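The closed fingertips, at about (303,300) in the scene crop, hang over the head. I'll lower them, then press in small steps.

>>> jog_arm:
  increments:
    - [0,0.001,0.03,0,0,0,0]
    - [0,0.001,0.06,0,0,0,0]
    - [0,0.001,0.08,0,0,0,0]
    - [0,0.001,0.088,0,0,0,0]
    - [0,0.001,0.094,0,0,0,0]
    - [0,0.001,0.098,0,0,0,0]
    - [0,0.001,0.1,0,0,0,0]
    - [0,0.001,0.102,0,0,0,0]
    - [0,0.001,0.104,0,0,0,0]
    - [0,0.001,0.104,0,0,0,0]

```text
t: 3.3
tool_pos: [0.6077, -0.0138, 0.2733]
tcp_rot: [0.001, 0.037, 0.999, -0.0]
force: [-1.2, 0.8, 5.3]
gripper_width: 0.001
```

```bash
python3 -c "
from h import *
goal([.607,-.0125,.091],-.073)"
```

```text
t 3.3 pos [ 0.6077 -0.0138  0.2733] F [-1.22  0.79  5.33] row [0.0016 0.0025 0.0179] [ 0.      0.0011 -0.0017]
```

>>> jog_arm:
  increments:
    - [0,0,0.002,0,0,0,0]
    - [0,0,0.004,0,0,0,0]
    - [0,0,0.006,0,0,0,0]
    - [0,0,0.008,0,0,0,0]
    - [0,0,0.01,0,0,0,0]
    - [0,0,0.012,0,0,0,0]
    - [0,0,0.012,0,0,0,0]

```text
t: 4.0
tool_pos: [0.6078, -0.0138, 0.2669]
tcp_rot: [0.0, 0.037, 0.999, 0.0]
force: [0.4, -0.1, 3.4]
gripper_width: 0.003
```

>>> jog_arm:
  increments:
    - [0,0,0.002,0,0,0,0]
    - [0,0,0.002,0,0,0,0]

```text
t: 4.2
tool_pos: [0.6077, -0.0138, 0.2661]
tcp_rot: [0.0, 0.037, 0.999, -0.0]
force: [-1.2, 0.2, 5.7]
gripper_width: 0.001
```

>>> jog_arm:
  increments:
    - [0,0,0.002,0,0,0,0]
    - [0,0,0.002,0,0,0,0]

```text
t: 4.4
tool_pos: [0.6077, -0.0138, 0.2652]
tcp_rot: [0.001, 0.037, 0.999, -0.0]
force: [-1.6, 1.1, 7.0]
gripper_width: 0.001
```

>>> jog_arm:
  increments:
    - [0,0,0.0015,0,0,0,0]
    - [0,0,0.0015,0,0,0,0]
    - [0,0,0.0015,0,0,0,0]

```text
t: 4.7
tool_pos: [0.6077, -0.0138, 0.2646]
tcp_rot: [0.001, 0.037, 0.999, -0.0]
force: [-1.0, 0.6, 6.6]
gripper_width: -0.002
```

>>> jog_arm:
  increments:
    - [0,0,-0.004,0,0,0,0]
    - [0,0,-0.01,0,0,0,0]
    - [0,0,-0.02,0,0,0,0]
    - [0,0,-0.04,0,0,0,0]
    - [0,0,-0.09,0,0,0,0]
    - [0,0,-0.09,0,0,0,0]

```text
t: 5.3
tool_pos: [0.6084, -0.0139, 0.3125]
tcp_rot: [0.003, 0.037, 0.999, -0.0]
force: [0.7, 0.2, 0.2]
gripper_width: -0.001
```

>>> jog_arm:
  increments:
    - [0.1,-0.1,0,0,0,0,0]
    - [0.1,-0.1,0,0,0,0,0]
    - [0.1,-0.1,0,0,0,0,0]

```text
t: 5.6
tool_pos: [0.5523, -0.0613, 0.3088]
tcp_rot: [-0.001, 0.038, 0.999, -0.0]
force: [-0.3, 0.6, -0.2]
gripper_width: 0.001
```

```bash
python3 - <<'E'
from h import *
for n in("top","scene"):
    im,d=arm.get_image(n); P=cloud(n,d)
    if n=="scene": cv2.imwrite("pics/s2.png",cv2.resize(im[100:300,100:350,::-1],None,fx=3,fy=3,interpolation=cv2.INTER_CUBIC))
    d0=np.load(f"pics/{n}0.npz")["d"]; P0=cloud(n,d0)
    for q in ([.607,-.0125],[.607+.048,-.0125-.0035],[.607-.048,-.0125+.0035]):
        r=np.hypot(P[...,0]-q[0],P[...,1]-q[1])<.006
        r0=np.hypot(P0[...,0]-q[0],P0[...,1]-q[1])<.006
        print(n,q,np.median(P[r][:,2]),P[r][:,2].max(),"before",np.median(P0[r0][:,2]),P0[r0][:,2].max())
c=np.array([.607,-.0125]); X=np.array([.9973,-.0729]); Y=np.array([.0729,.9973])
p=c-.046*X-.036*Y; print(p)
goal([*p,.12],-.073)
E
```

```text
top [0.607, -0.0125] 0.10077068622537312 0.4729333132324647 before 0.10367454955778328 0.10581715198036762
top [0.655, -0.016] 0.09242693885288569 0.09610627763474353 before 0.10104768266915003 0.10484262230509947
top [0.5589999999999999, -0.009000000000000001] 0.4935261836749103 0.4969910130140765 before 0.0993773799541792 0.10343633130724957
scene [0.607, -0.0125] 0.45389964540546995 0.48052917881217944 before 0.10286181835355479 0.10527191909212451
scene [0.655, -0.016] 0.08988800442338732 0.09586382197338565 before 0.09482539690230699 0.10384810991439342
scene [0.5589999999999999, -0.009000000000000001] 0.2319977775806086 0.49678855409773015 before 0.10034098487481169 0.10382809042520101
[ 0.5584998 -0.0450494]
t 5.7 pos [ 0.5541 -0.0601  0.309 ] F [0.17 0.25 0.67] row [-0.0065  0.0307  0.0313] [ 0.0003  0.0005 -0.0027]
```

View pics/s2.png

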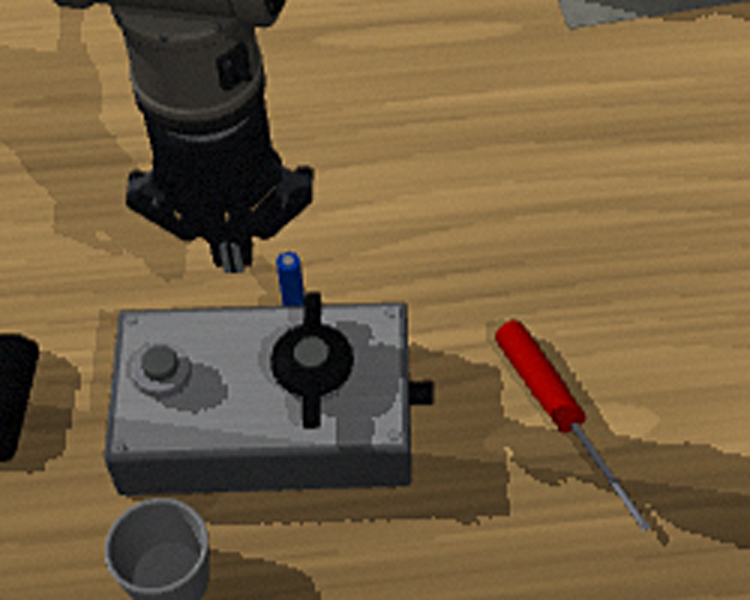

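Latched: the far wing top dropped from about 0.101 to 0.092, the head sits lower at (312,352), and the bystanders haven't moved. Next I'll set the fingertips beside the near wing, on its -y side.

>>> jog_arm:
  increments:
    - [-0.0065,0.03,0.03,0,0,0,0]
    - [-0.0065,0.03,0.031,0,0,0,0]
    - [-0.0065,0.03,0.031,0,0,0,0]
    - [-0.0065,0.03,0.07,0,0,0,0]
    - [-0.0065,0.03,0.1,0,0,0,0]
    - [-0.0065,0.03,0.11,0,0,0,0]
    - [-0.0065,0.03,0.11,0,0,0,0]

```text
t: 6.4
tool_pos: [0.5584, -0.0453, 0.2537]
tcp_rot: [-0.0, 0.037, 0.999, 0.0]
force: [-0.6, 0.1, 0.7]
gripper_width: 0.003
```

```bash
python3 - <<'E'
from h import *
c=np.array([.607,-.0125]); X=np.array([.9973,-.0729]); Y=np.array([.0729,.9973])
p=c-.046*X-.02*Y
goal([*p,.08],-.073)
im,d=arm.get_image("scene"); cv2.imwrite("pics/s3.png",cv2.resize(im[130:260,140:300,::-1],None,fx=4.5,fy=4.5,interpolation=cv2.INTER_CUBIC))
E
```

```text
t 6.4 pos [ 0.5584 -0.0453  0.2537] F [-0.6   0.12  0.69] row [-0.      0.0326  0.0006] [ 0.0001 -0.0008 -0.0016]
```

View pics/s3.png

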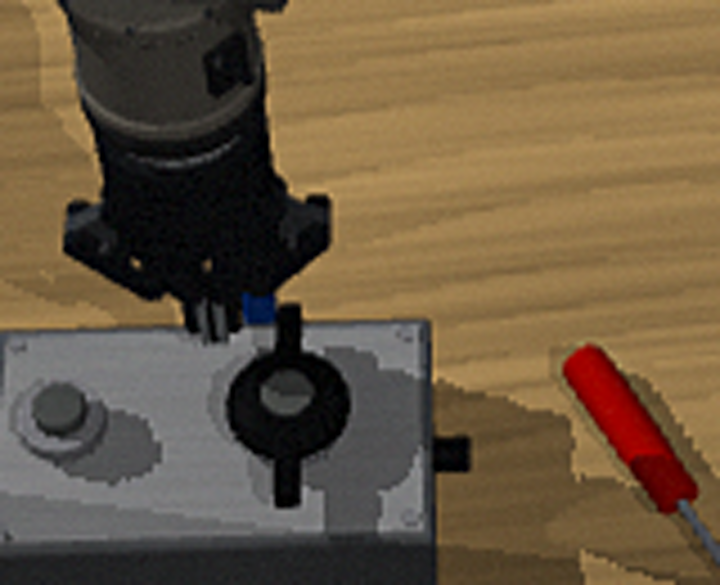

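The fingers stand at (210,320), just left of the near wing at (288,320), with a clear gap. Now I'll push towards box +y.

>>> jog_arm:
  increments:
    - [0,0.008,0,0,0,0,0]
    - [0,0.016,0,0,0,0,0]
    - [0,0.022,0,0,0,0,0]
    - [0,0.026,0,0,0,0,0]
    - [0,0.03,0,0,0,0,0]
    - [0,0.034,0,0,0,0,0]
    - [0,0.038,0,0,0,0,0]
    - [0,0.042,0,0,0,0,0]
    - [0,0.046,0,0,0,0,0]
    - [0,0.046,0,0,0,0,0]

```text
t: 7.45
tool_pos: [0.56, -0.0221, 0.2539]
tcp_rot: [-0.0, 0.037, 0.999, 0.0]
force: [-0.5, -1.0, 1.2]
gripper_width: -0.003
```

```bash
python3 - <<'E'
from h import *
c=np.array([.607,-.0125]); X=np.array([.9973,-.0729]); Y=np.array([.0729,.9973])
p=c-.046*X-.0*Y
goal([*p,.08],-.073)
im,d=arm.get_image("scene"); cv2.imwrite("pics/s4.png",cv2.resize(im[130:260,140:300,::-1],None,fx=4.5,fy=4.5,interpolation=cv2.INTER_CUBIC))
E
```

```text
t 7.45 pos [ 0.56   -0.0221  0.2539] F [-0.51 -0.96  1.17] row [-0.0003  0.026   0.0011] [ 0.0001 -0.0002 -0.0016]
```

View pics/s4.png

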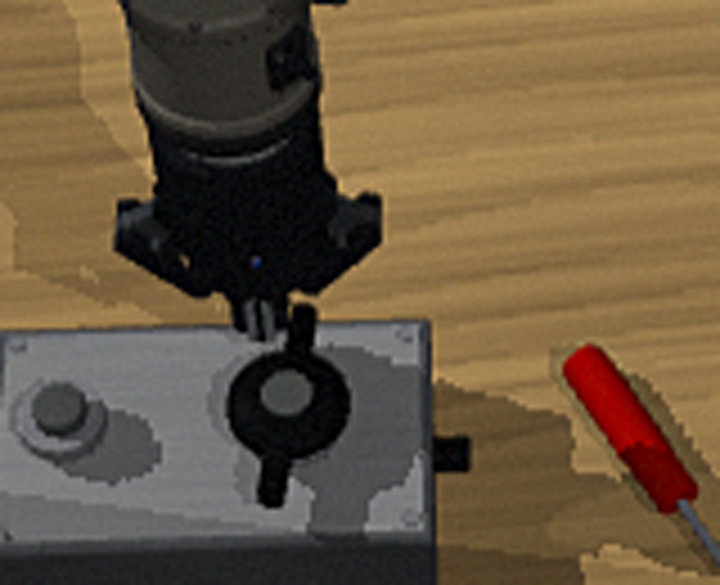

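The head has turned clockwise by about 0.15 rad: near wing tip at (303,310), far tip at (271,500). I'll carry on.

>>> jog_arm:
  increments:
    - [0,0.003,0,0,0,0,0]
    - [0,0.006,0,0,0,0,0]
    - [0,0.009,0,0,0,0,0]
    - [0,0.012,0,0,0,0,0]
    - [0,0.014,0,0,0,0,0]
    - [0,0.014,0,0,0,0,0]

```text
t: 8.1
tool_pos: [0.5607, -0.0152, 0.2541]
tcp_rot: [0.0, 0.037, 0.999, 0.0]
force: [-0.8, -2.3, 0.8]
gripper_width: 0.002
```

```bash
cat > look.py <<'E'
from h import *
import sys
k=sys.argv[1]
c=np.array([.607,-.0125])
for n in("scene",):
    im,d=arm.get_image(n); P=cloud(n,d)
    cv2.imwrite(f"pics/s{k}.png",cv2.resize(im[130:260,140:300,::-1],None,fx=4.5,fy=4.5,interpolation=cv2.INTER_CUBIC))
    r=np.hypot(P[...,0]-c[0],P[...,1]-c[1]); 
    m=(r>.035)&(r<.06)&(P[...,2]>.075)&(P[...,2]<.112)&(P[...,0]>c[0]+.01)
    q=P[m]; v=q[:,:2].mean(0)-c; print("far wing ang cw from straight",-np.arctan2(v[1],v[0])-.073,"z med/95",np.median(q[:,2]),np.percentile(q[:,2],90))
    m=(r<.01); print("top z",np.median(P[m][:,2]))
s=arm.observe(); print(s["t"],s["tool_pos"].round(4),s["force"].round(2))
E
python3 look.py 5
```

```text
far wing ang cw from straight 0.27082617927653213 z med/95 0.0918530121286685 0.0940387815384677
top z 0.34688982114319866
8.15 [ 0.5607 -0.0152  0.2541] [-1.31 -1.77  1.57]
```

View pics/s5.png

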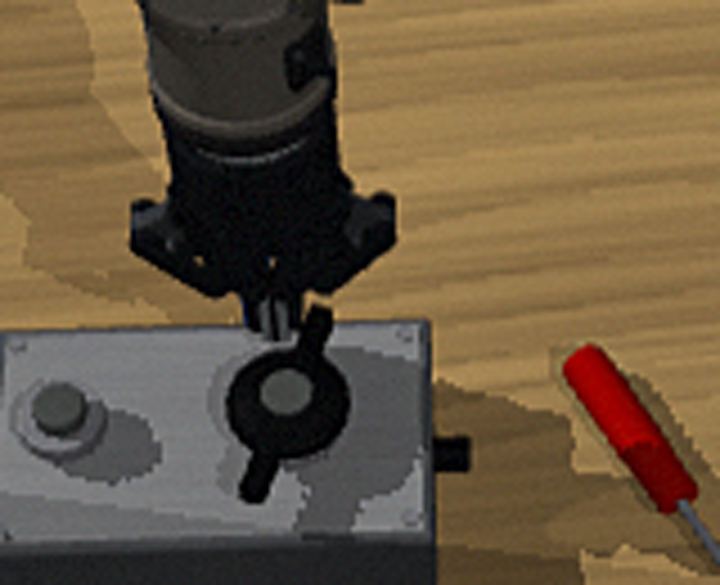

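The head is turned about 0.27 rad (near tip at (320,312)) and still down. A few more mm should do it.

>>> jog_arm:
  increments:
    - [0,0.003,0,0,0,0,0]
    - [0,0.006,0,0,0,0,0]
    - [0,0.008,0,0,0,0,0]
    - [0,0.01,0,0,0,0,0]
    - [0,0.01,0,0,0,0,0]

```text
t: 8.65
tool_pos: [0.561, -0.0102, 0.2539]
tcp_rot: [0.0, 0.037, 0.999, 0.0]
force: [0.2, -2.8, -0.4]
gripper_width: 0.0
```

```bash
python3 look.py 6
```

```text
far wing ang cw from straight 0.3880677589414555 z med/95 0.09857716085213505 0.10177459141975687
top z 0.33577251347579556
8.7 [ 0.561  -0.0102  0.2539] [-0.37 -2.25  0.38]
```

View pics/s6.png

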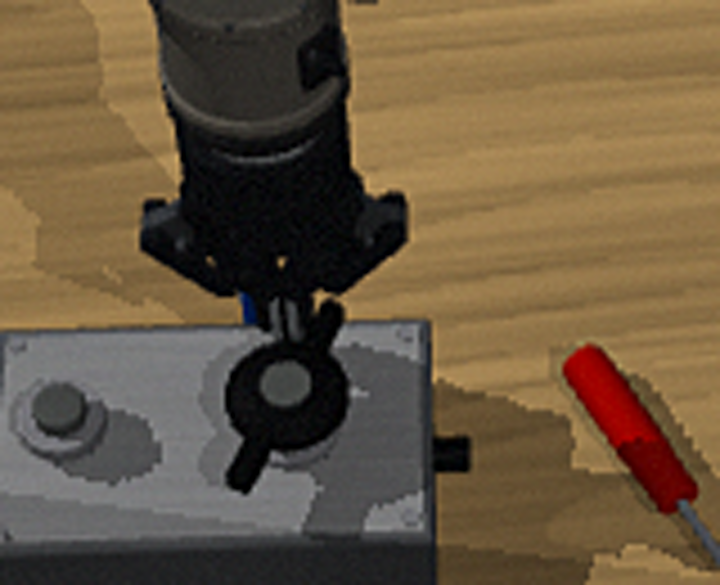

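The head jumped up: its far wing is back at about 0.10 m, turned 0.39 rad. I'll back off gently towards -y so it turns straight, then raise the arm.

>>> jog_arm:
  increments:
    - [0,-0.006,0,0,0,0,0]
    - [0,-0.012,0,0,0,0,0]
    - [0,-0.018,0,0,0,0,0]
    - [0,-0.024,0,0,0,0,0]
    - [0,-0.03,0,0,0,0,0]
    - [0,-0.036,0,0,0,0,0]
    - [0,-0.042,0,0,0,0,0]
    - [0,-0.05,0,0,0,0,0]
    - [0,-0.06,0,0,0,0,0]
    - [0,-0.07,0,0,0,0,0]
    - [0,-0.07,-0.03,0,0,0,0]
    - [0,-0.07,-0.1,0,0,0,0]
    - [0,-0.07,-0.2,0,0,0,0]
    - [0.1,-0.07,-0.28,0,0,0,0]
    - [0.2,-0.07,-0.28,0,0,0,0]
    - [0.3,-0.07,-0.28,0,0,0,0]
    - [0.3,-0.07,-0.28,0,0,0,0]
    - [0.3,-0.07,-0.28,0,0,0,0]

```text
t: 10.5
tool_pos: [0.4076, -0.0339, 0.3946]
tcp_rot: [0.001, 0.038, 0.999, -0.0]
force: [-0.1, 0.4, -0.7]
gripper_width: -0.002
```

```bash
python3 look.py 7; python3 - <<'E'
from h import *
im,d=arm.get_image("top"); P=cloud("top",d); cv2.imwrite("pics/t7.png",cv2.resize(im[140:260,190:400,::-1],None,fx=3.8,fy=3.8,interpolation=cv2.INTER_CUBIC))
z=np.load("pics/top0.npz")
r=np.hypot(P[...,0]-.607,P[...,1]+.0125)<.01; print("top z",np.median(P[r][:,2]))
df=(abs(d-z["d"])>.01); print("changed depth px in box area:",df[140:260,190:400].sum())
E
```

```text
far wing ang cw from straight -0.03574274968504793 z med/95 0.09864388007472943 0.10133210036737889
top z 0.10278548482505787
10.55 [ 0.409  -0.0342  0.3946] [ 0.07 -0.78 -0.17]
top z 0.10364719692065721
changed depth px in box area: 321
```

View pics/t7.png

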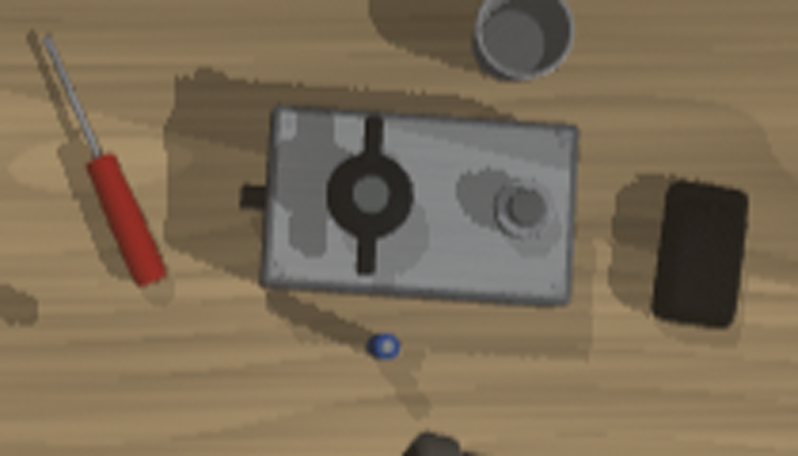

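View pics/s7.png

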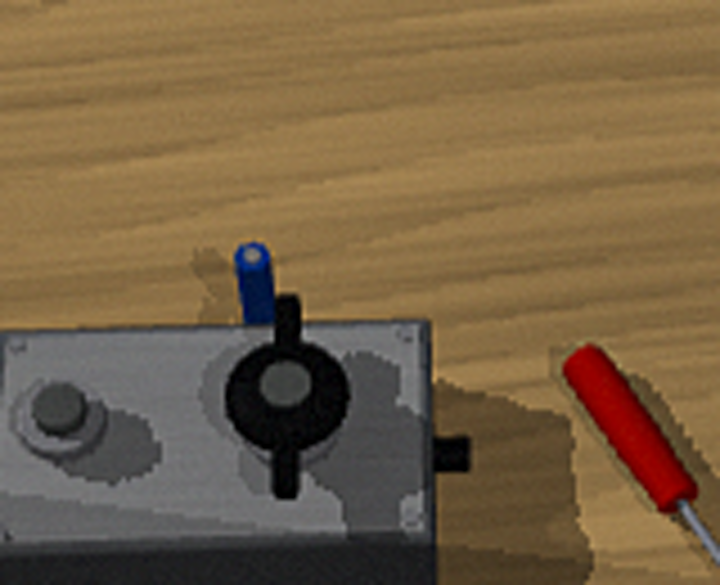

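The views now match the first ones: the head is up at (371,194) and straight, with wing tips at (374,118) and (367,274). The cell, driver, cup and mouse are where they were, and the arm is clear.

```bash
python3 -c "
from workcell import arm
print(arm.job_done())"
```

```text
the job is handed in; nothing more can be done
None
```

The stop button test is finished and handed in at about 10.6 s. The head latched when pressed and stayed down by itself. Turning a wing clockwise released it, and it sprang back up and straight.

- **Press:** With the fingers shut, I pressed the head in to about 11 mm (the latch catches at about 9 mm). The highest force I read was about 7 N. After I lifted off, the far wing sat about 8.6 mm lower than before, so it was latched.
- **Turn:** I pushed the near wing clockwise with about 2–3 N. At about 0.27 rad the head was still down. At about 0.39 rad it had jumped up, and I then backed off gently so it could turn back.
- **Last checks:** The head top is at about 0.103 m, its starting height within the measuring error. The wing tips are at the same pixels in the top view as before. The start button, cell, mouse, driver and cup look unchanged, and the arm is well clear.

Two checks were not clean:
- **Wing angle:** The depth-based check read -0.036 rad instead of 0. I put this down to a rough estimate, since the pictures show the wings straight.
- **Changed pixels:** About 320 depth pixels around the box differed from the first picture. I think these come from the gripper at the picture's edge, but I didn't check them one by one.

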